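# Change the ball sorter over to its other chute

### The job

The seesaw gate of the ball sorter slopes towards one tray: change it over and feed the waiting balls the other way. With the fingertips, first press down the raised end of the gate so that it rocks over its pivot and stays sloping the other way, and only then push the two waiting balls along the rod lane, over its hump, so that they run down the newly chosen chute and come to rest in the tray there. Only touch and push: do not pick up the balls, and leave the filament spool, the scraper and the glue bottle where they stand.

Things in the scene. Friction and masses are not known exactly. Their poses are not given: they have to be found in the camera images.
- sorter: Fixed plastic ball sorter, 560 mm wide (y). Origin on the counter under the middle of the gate; x runs along the rod lane from the waiting balls to the gate, y left, z up. The gate's level axle lies along x at y 0, z 110 mm. The gate's ends feed two fixed chutes (|y| 83 to 165 mm), each ending over an open tray.
- gate (a joint): Tilt of the bare-metal seesaw trough (180 mm long in y, 56 wide), rad. +0.22: left (+y) end up, slopes to the right tray; -0.22: right end up, slopes to the left tray; these are its stops. Top-heavy (steel bar on its far wall, top 180 mm above the counter): it rests on either stop and falls on to the other once pressed past level (about 1 N at a pad).
- pad_left (a point): Centre of the top of the gate's left press pad, a flat tab 44 x 40 mm, 6 thick, on the robot side of the trough's left end; in the gate's frame (origin on the axle) at x -52, y +70, z +33 mm. About 158 mm above the counter when raised, 127 when down; nothing is under it.
- pad_right (a point): The same for the right press pad (gate frame x -52, y -70, z +33 mm).
- ball_front_center (a point): Centre of the front waiting ball (nearer the gate): smooth, slippery white plastic, 40 mm diameter, 20 to 45 g; its centre is 157 mm (rear ball 154 mm) above the counter on the rods.
- ball_rear_center (a point): Centre of the rear waiting ball, same kind, touching the front one. It leans on a low stop block under its robot side (sorter x -184 to -174, 40 wide, top 145 mm above the counter). Pushed from behind (sorter -x side) at mid-height, it rolls the front ball ahead of it.
- lane_end (a point): Top of the hump of the lane, mid-way between its two rods (8 mm thick, 28 apart), at the rods' axis height, 143 mm; sorter x -60, y 0. A ball there has its centre 20 mm higher. From sorter x -188 the rods rise 5 degrees to the hump, then fall to the gate at x -30: short of the hump balls roll back, past it they roll into the gate.
- tray_left (a point): Middle of the left tray's floor, sorter y +215 mm, 15 mm above the counter; 110 x 110 mm inside, walls 45 to 75 high.
- tray_right (a point): The same for the right tray, sorter y -215 mm.
- spool: Bystander: small filament spool lying flat, 110 mm diameter, 50 high, beside the lane on the left; origin at the centre of its underside.
- scraper: Bystander: print scraper, 190 mm long, lying flat beside the lane on the right; origin on its underside.
- glue: Bystander: glue bottle, 44 mm diameter, 100 high, on the robot side, left of the lane's start; origin at the centre of its underside.

How it is judged:
On the way:
1. the gate has been rocked over to its other stop while both balls still wait on the lane (distance of pad_left from where it was at the start of the episode above 0.022 m and (value of joint gate above 0.19 rad or value of joint gate below -0.19 rad) and x of each of ball_front_center, ball_rear_center in the frame of sorter below -0.06 m and z of each of ball_front_center, ball_rear_center in the frame of sorter above 0.14 m), for 0.2 s.
At the end, for the whole second after the job is handed in: The gate rests on its other stop (beyond 0.19 rad, pad moved over 22 mm from the start) and both balls lie at rest (under 50 mm/s) in the tray on the gate's new low side: centres within 75 mm of the tray's middle seen from above and lower than 55 mm (distance of pad_left from where it was at the start of the episode above 0.022 m and ((value of joint gate above 0.19 rad and horizontal distance between each of ball_front_center, ball_rear_center and tray_right below 0.075 m) or (value of joint gate below -0.19 rad and horizontal distance between each of ball_front_center, ball_rear_center and tray_left below 0.075 m)) and height (world z) of each of ball_front_center, ball_rear_center below 0.055 m and linear speed of each of ball_front, ball_rear below 0.05 m/s); the robot touches nothing.
It fails at once if a ball is picked up (centre above 180 mm, or above 130 mm over a tray) (height (world z) of any of ball_front_center, ball_rear_center above 0.18 m or (horizontal distance between ball_front_center and tray_left below 0.06 m and height (world z) of ball_front_center above 0.13 m) or (horizontal distance between ball_front_center and tray_right below 0.06 m and height (world z) of ball_front_center above 0.13 m) or (horizontal distance between ball_rear_center and tray_left below 0.06 m and height (world z) of ball_rear_center above 0.13 m) or (horizontal distance between ball_rear_center and tray_right below 0.06 m and height (world z) of ball_rear_center above 0.13 m)).
It fails at once if the spool, scraper or glue bottle is moved by more than 25 mm (distance of any of spool, scraper, glue from where it was at the start of the episode above 0.025 m).
It fails at once if the glue bottle is tipped over (angle between glue's own z axis and vertical above 0.5 rad).
It also fails if it takes over 51 s, if anything falls off the work surface, if the arm or the gripper's body presses on something with over 40 N, if the wrist force passes 120 N, or if a joint passes its speed limit or range.

### The arm

A 6-joint arm with a two-finger parallel gripper is mounted at the origin on the work surface. World frame = base frame: x ahead of the robot, y to its left, z up, the work surface at z = 0. Lengths are in m, angles in rad, forces in N, time in s.
With the tool pointing down it reaches from about 0.4 to 0.825 m from the base axis. Payload 7 kg.
Tool frame: the origin (TCP) lies on the centre line of the jaws, within the pads' length; the fingertips stand tip_reach ahead of it and the grasp point (between the pads) lies 6 mm ahead of it (tip_reach is the distance from the TCP to the fingertips, in m); z points along the fingers, y is the direction in which the jaws open and shut (so a half turn about z gives the same grasp; the last joint's range is limited). The gripper opens to 88 mm and grips with 3 to 60 N. Pads are 19 mm wide; open, the fingers measure 130 mm over their backs; the gripper's body (78 mm by 193 mm) begins 47 mm behind the grasp point.
Start: joints at [1.507, 0.359, 0.012, 0, -1.224, -0.288], TCP at [0.233, 0.634, 0.252] pointing down, gripper open.
Joint ranges: [-3.07, 3.07], [-1.43, 2.12], [-1.02, 1.25], [-3.03, 1.67], [-3.05, -0], [-3.03, 3.03]. Speed limits (rad/s): [2.39, 2.39, 3.01, 3.14, 3.14, 3.14].

### API

Orientations are given as [roll, pitch, yaw] about the fixed x, y, z axes, in that order (R = Rz(yaw) Ry(pitch) Rx(roll)).
In Python, from rig import observe, grab_frame, sign_off, tip_reach gives the robot as it stands.
- The arm moves only by the shell command python3 -m handwheel 'ROWS' [FORCE]. ROWS is JSON, a list of rows, each a list of 7 numbers: the closure in counts, from 0 (fully open) to 255 (shut), then the shift along the tool's x, y, z in cm, then the turn, a rotation vector about the tool's x, y, z in rad. In form: [[hand, x, y, z, rx, ry, rz], ...]. A call has 1 to 12 rows; each row is the pose to reach, as a shift and turn from the pose commanded when the call began, along the tool's axes at that moment; what a row does not reach only later rows make up. A row lasts 1/12 s, in which the tool goes at most 41.7 mm and 7.16 degrees, less where a joint would pass 70% of its speed; a pose out of reach is approached as far as the arm can. A call with a gripper value outside its range is refused whole. The fingers move at their own pace and stop on an object; FORCE is the grip in N (left out, the last holds). Time passes only in rows, so rows that repeat a pose let the fingers close. It gives the time, the measured TCP pose, the force and the opening at its end, in the units of the state.
- observe(): the state, without advancing time (a new reading comes with each control period).
- grab_frame(name): name is "scene" or "top"; returns a dict with "color" (400x640x3 uint8, blue, green, red), "fx", "fy", "cx", "cy" (pixels), "cam_to_world" (4x4, takes a point from camera to world coordinates). Camera axes: x right, y up, looking along -z (the intrinsics and any distortion apply to the point x, -y, -z); pixel columns grow to the right and rows downward; lengths in m; the calibration is good to about 2 mm. A picture is of the moment at which its call begins. There is no depth.
- sign_off(): hands the job in, once; it reports no verdict.
The state is a dict: "time_s": time; "joints": joint angles; "joint_velocities": joint speeds; "joint_torque": joint torques, N m; "position": TCP position; "tcp_rot": TCP orientation; "ft_force": force on the tool from outside, world axes, zero at the start; "wrist_torque": the same for the moment, N m; "opening": finger opening in m.
Only numpy, scipy, OpenCV 4.12 (cv2) and the standard library are available. Lean on these libraries where they do the work, as an engineer would, in place of code of your own. Each camera call takes 0.05 s, during which the arm holds its last target.

## Working session

There is one attempt and no reset: what is moved stays moved. The work goes in short steps, Python scripts to look and compute and a shell command to move; the robot and the scene stay as the last step left them, time stands still between calls to the robot, and variables do not carry over. Pictures are saved under pics/ and viewed, and the job is handed in when it is done.

```bash
ls; mkdir -p pics; python3 - <<'E'
from rig import observe, grab_frame, sign_off, tip_reach
import cv2
print(tip_reach if not callable(tip_reach) else tip_reach())
s=observe()
for k,v in s.items(): print(k,v)
for n in("scene","top"):
    f=grab_frame(n); cv2.imwrite(f"pics/{n}0.png",f["color"]); print(n,f["fx"],f["fy"],f["cx"],f["cy"],f["cam_to_world"],[k for k in f])
E
```

```text
pics
0.025
time_s 0.0
joints [ 1.50711726e+00  3.59371712e-01  1.10314288e-02 -3.40888769e-04
 -1.22407045e+00 -2.88159120e-01]
joint_velocities [ 0.00051362 -0.00084881  0.00049918  0.00015685  0.00120606  0.00098385]
joint_torque [ 3.44524378e-04 -5.82717204e+01  2.93068331e+01  6.99758783e+00
  6.90480927e-03 -1.58240578e-04]
position [0.23245417 0.63322954 0.25062218]
tcp_rot [ 3.13995373e+00 -1.51595681e-04 -3.51954161e-01]
ft_force [ 0.33658163 -0.59313651  1.0529199 ]
wrist_torque [-0.00538657 -0.0596258   0.0109606 ]
opening 0.08724116821659296
scene 466.72653094117965 466.72653094117965 322.1679673145413 196.33025988167807 [[ 0.16913639 -0.67155132  0.72139567  1.36604099]
 [ 0.98544367  0.10250042 -0.13562612 -0.10339611]
 [ 0.01713654  0.73383411  0.67911254  0.84150275]
 [ 0.          0.          0.          1.        ]] ['color', 'fx', 'fy', 'cx', 'cy', 'cam_to_world']
top 381.1845930733486 381.1845930733486 332.26918502751306 199.5931279153669 [[-0.02355043  0.99031712 -0.13681147  0.51248801]
 [-0.99964089 -0.02157683  0.01589095  0.05482083]
 [ 0.01278512  0.13713657  0.99046964  0.82848218]
 [ 0.          0.          0.          1.        ]] ['color', 'fx', 'fy', 'cx', 'cy', 'cam_to_world']
```

View pics/scene0.png

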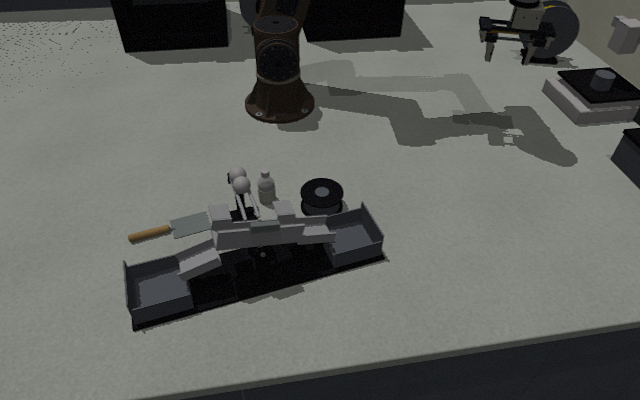

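View pics/top0.png

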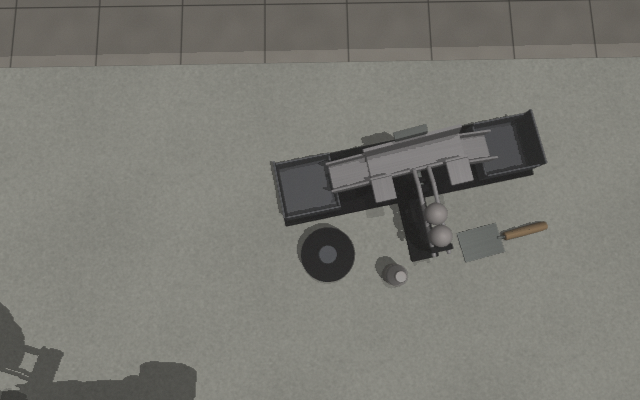

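```bash
python3 - <<'E'
import cv2
a=cv2.imread("pics/scene0.png")[150:330,110:400]; b=cv2.imread("pics/top0.png")[100:290,260:560]
cv2.imwrite("pics/s0z.png",cv2.convertScaleAbs(cv2.resize(a,None,fx=2.7,fy=2.7,interpolation=cv2.INTER_CUBIC),alpha=1.3))
cv2.imwrite("pics/t0z.png",cv2.convertScaleAbs(cv2.resize(b,None,fx=2.6,fy=2.6,interpolation=cv2.INTER_CUBIC),alpha=1.3))
E
```

```text
(no output)
```

View pics/s0z.png

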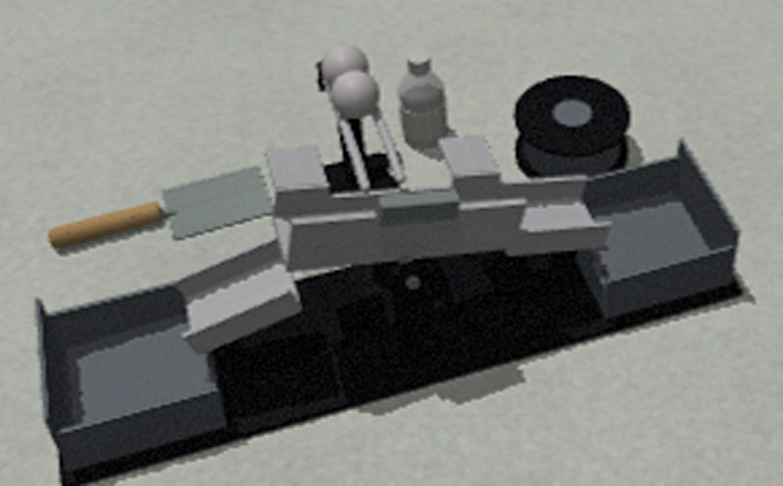

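View pics/t0z.png

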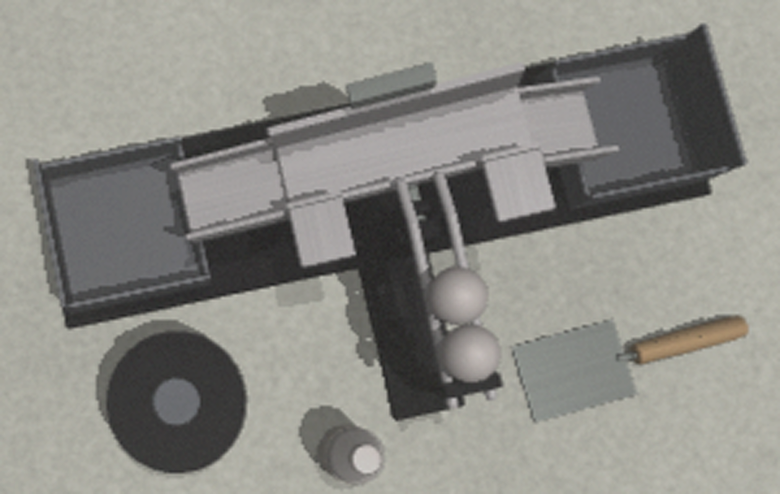

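```bash
cat > h.py <<'E'
import numpy as np
C={'scene':(466.7265,322.168,196.330,np.array([[0.16913639,-0.67155132,0.72139567,1.36604099],[0.98544367,0.10250042,-0.13562612,-0.10339611],[0.01713654,0.73383411,0.67911254,0.84150275]])),
'top':(381.1846,332.2692,199.5931,np.array([[-0.02355043,0.99031712,-0.13681147,0.51248801],[-0.99964089,-0.02157683,0.01589095,0.05482083],[0.01278512,0.13713657,0.99046964,0.82848218]]))}
def ray(n,p):
    f,cx,cy,M=C[n]; d=M[:,:3]@np.array([(p[0]-cx)/f,-(p[1]-cy)/f,-1]); return M[:,3],d/np.linalg.norm(d)
def plane(n,p,z):
    o,d=ray(n,p); return o+d*(z-o[2])/d[2]
def tri(ps,pt):
    A=np.zeros((3,3));b=np.zeros(3);R=[ray('scene',ps),ray('top',pt)]
    for o,d in R:
        P=np.eye(3)-np.outer(d,d);A+=P;b+=P@o
    x=np.linalg.solve(A,b); return x,[round(float(np.linalg.norm((np.eye(3)-np.outer(d,d))@(x-o)))*1000,1) for o,d in R]
def zs(p): return np.array(p)/2.7+[110,150]
def zt(p): return np.array(p)/2.6+[260,100]
def proj(n,x):
    f,cx,cy,M=C[n]; c=M[:,:3].T@(np.array(x)-M[:,3]); return np.array([cx+f*c[0]/-c[2],cy-f*c[1]/-c[2]])
E
python3 - <<'E'
from h import *
np.set_printoptions(precision=4,suppress=True)
print('front',tri((241.5,185.2),(435.8,214.2)), plane('top',(435.8,214.2),.157))
print('rear',tri((237.8,174.8),(440.8,235.8)),plane('top',(440.8,235.8),.154))
R=tri(zs(np.mean([(267,152),(318,148),(328,185),(272,189)],0)),zt(np.mean([(483,163),(541,152),(553,210),(498,220)],0)))
L=tri(zs(np.mean([(440,142),(490,136),(500,172),(455,177)],0)),zt(np.mean([(288,204),(345,196),(355,256),(303,265)],0)))
print('R',R,'L',L); d=L[0]-R[0]; print('dist',np.linalg.norm(d[:2]),'yaw of y',np.degrees(np.arctan2(-d[0],d[1])))
# black base edge front (robot side): zoom (65,325)->(710,192)
a,b=plane('top',zt((66,326)),0),plane('top',zt((710,192)),0); print(a,b,np.linalg.norm(a-b),np.degrees(np.arctan2(-(a-b)[0],(a-b)[1])))
E
```

```text
front (array([ 0.5753, -0.1379,  0.1566]), [1.3, 1.3]) [ 0.5751 -0.1391  0.157 ]
rear (array([ 0.537 , -0.1447,  0.1555]), [1.4, 1.4]) [ 0.5368 -0.1465  0.154 ]
R (array([ 0.6519, -0.1864,  0.1544]), [1.3, 1.3]) L (array([ 0.6289, -0.0513,  0.125 ]), [2.9, 2.9])
dist 0.1370329684775273 yaw of y 9.639206697810028
[0.5726 0.1446 0.    ] [ 0.6751 -0.4076  0.    ] 0.5616842985623847 10.5130100899394
```

```bash
python3 -m handwheel '[[255,1.4,1.3,0,0,0,-0.04],[255,4.2,3.9,0,0,0,-0.09],[255,7,6.5,0,0,0,-0.14],[255,9.9,9.2,0,0,0,-0.19],[255,12.7,11.8,0,0,0,-0.24],[255,15.5,14.5,0,0,0,-0.29],[255,18.4,17.1,0,0,0,-0.34],[255,21.2,19.8,0,0,0,-0.39],[255,24,22.4,0,0,0,-0.44],[255,26.9,25.1,0,0,0,-0.48],[255,29,27.1,0,0,0,-0.51],[255,30.4,28.4,0,0,0,-0.532]]' 10
python3 - <<'E'
from h import *
# glue & spool check in sorter frame
o=np.array([.6929,-.1167]);a=.18;xa=np.array([np.cos(a),np.sin(a)]);ya=np.array([-xa[1],xa[0]])
g=plane('top',zt((366,460)),.1)[:2]-o;print('glue',g@xa,g@ya)
E
```

```text
time_s: 1.1
position: [0.4206, 0.2595, 0.2515]
tcp_rot: [3.141, 0.0, 0.18]
ft_force: [0.0, 1.0, -0.1]
opening: 0.013
glue -0.21952523628664455 0.07497460877202265
```

```bash
python3 -m handwheel '[[255,0.6,2,0,0,0,0],[255,1.7,5.6,0,0,0,0],[255,2.8,9.3,0,0,0,0],[255,3.9,13,0,0,0,0],[255,5,16.7,0,0,0,0],[255,6.1,20.4,0,0,0,0],[255,7.2,24.1,0,0,0,0],[255,8.3,27.8,0,0,0,0],[255,9.4,31.5,0,0,0,0],[255,10.5,35,0,0,0,0],[255,11.6,38.6,0,0,0,0],[255,12.6,42,0,0,0,0]]'
python3 -m handwheel '[[255,1,3,0,0,0,0],[255,1.8,5.5,0,0,0,0],[255,2.25,7.2,0,0,0,0],[255,2.25,7.4,0,0,0,0],[255,2.25,7.4,1,0,0,0],[255,2.25,7.4,2,0,0,0],[255,2.25,7.4,3,0,0,0],[255,2.25,7.4,3,0,0,0]]'
python3 - <<'E'
from rig import *
import cv2
for n in("scene","top"):
    f=grab_frame(n)["color"]; c=f[150:330,110:400] if n=="scene" else f[100:290,260:560]
    cv2.imwrite(f"pics/{n}1.png",cv2.convertScaleAbs(cv2.resize(c,None,fx=2.6,fy=2.6),alpha=1.3))
E
```

```text
time_s: 2.1
position: [0.6198, -0.1304, 0.2511]
tcp_rot: [-3.141, 0.001, 0.18]
ft_force: [1.1, 1.1, 0.2]
opening: 0.0005
time_s: 2.77
position: [0.6531, -0.1958, 0.2183]
tcp_rot: [-3.14, 0.004, 0.181]
ft_force: [0.3, -0.0, -0.6]
opening: 0.0001
```

View pics/scene1.png

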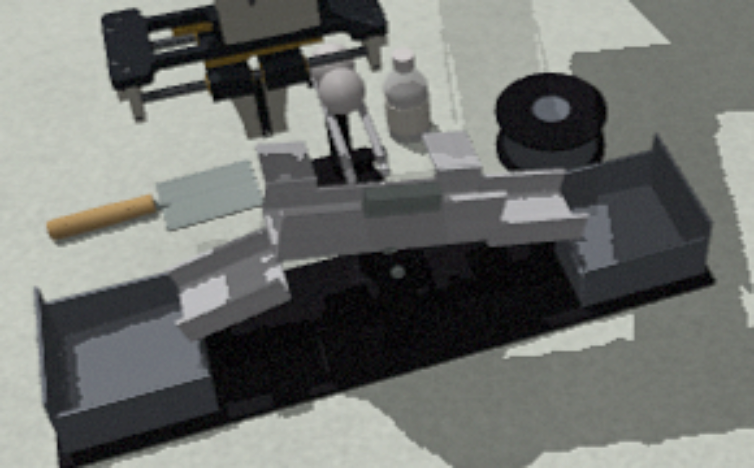

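View pics/top1.png

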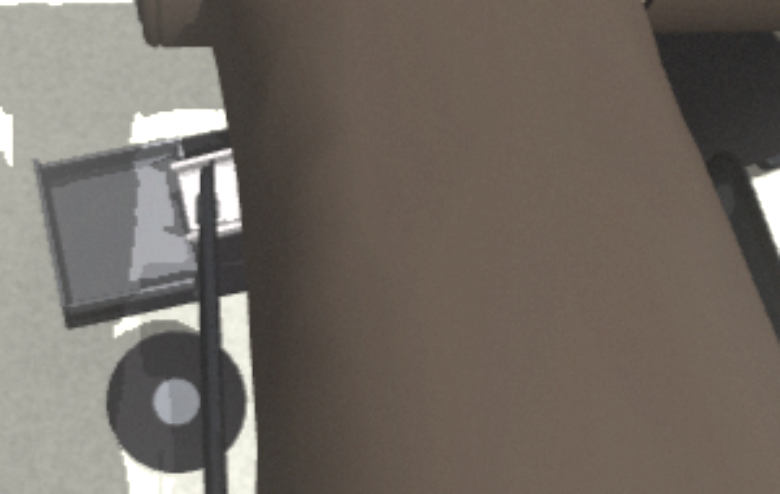

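```bash
python3 -c "
from h import *
print(proj('scene',(.6551,-.1998,.194)), np.array((265,130))/2.6+[110,150])
from rig import observe; print(observe()['position'])"
python3 -m handwheel '[[255,0,0,1,0,0,0],[255,0,0,2,0,0,0],[255,0,0,2.6,0,0,0],[255,0,0,3.1,0,0,0],[255,0,0,3.6,0,0,0],[255,0,0,4.1,0,0,0],[255,0,0,4.5,0,0,0],[255,0,0,4.9,0,0,0],[255,0,0,5.2,0,0,0],[255,0,0,5.2,0,0,0]]'
```

```text
[209.72778499 200.10926963] [211.92307692 200.        ]
[ 0.65428642 -0.1962635   0.22088944]
time_s: 3.7
position: [0.6542, -0.1968, 0.1685]
tcp_rot: [-3.141, 0.001, 0.18]
ft_force: [0.1, 0.3, -0.9]
opening: 0.0005
```

```bash
python3 -m handwheel '[[255,0,0,0.4,0,0,0],[255,0,0,0.8,0,0,0],[255,0,0,1.1,0,0,0],[255,0,0,1.1,0,0,0],[255,0,0,1.1,0,0,0]]'
python3 - <<'E'
from rig import *
import cv2
for n in("scene",):
    f=grab_frame(n)["color"]; c=f[150:330,110:400] if n=="scene" else f[100:290,260:560]
    cv2.imwrite(f"pics/{n}2.png",cv2.convertScaleAbs(cv2.resize(c,None,fx=2.6,fy=2.6),alpha=1.3))
E
```

```text
time_s: 4.12
position: [0.6546, -0.1971, 0.1582]
tcp_rot: [-3.141, 0.001, 0.18]
ft_force: [-0.2, 0.4, -0.1]
opening: 0.0008
```

View pics/scene2.png

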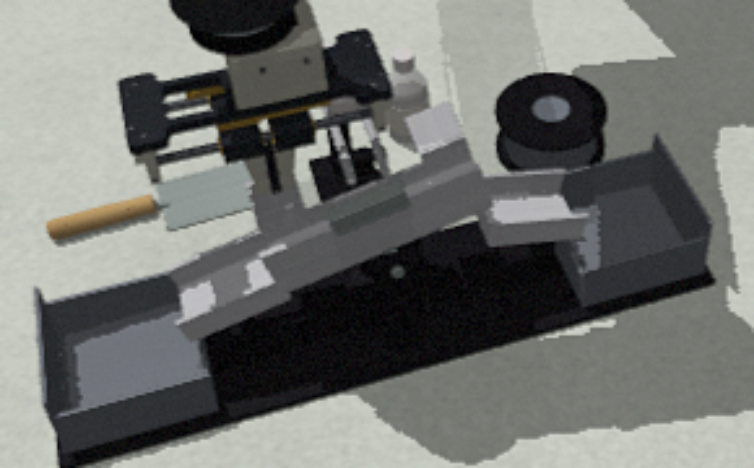

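```bash
python3 -m handwheel '[[255,0,0,-1.5,0,0,0],[255,0,0,-4,0,0,0],[255,0,0,-6.5,0,0,0],[255,0,0,-8,0,0,0],[255,-1.5,-0.6,-8,0,0,0],[255,-4,-1.7,-8,0,0,0],[255,-7,-2.9,-8,0,0,0],[255,-10,-4.2,-8,0,0,0],[255,-13,-5.4,-8,0,0,0],[255,-15.5,-6.5,-8,0,0,0],[255,-17.3,-7.2,-8,0,0,0],[255,-17.3,-7.2,-8,0,0,0]]'
python3 - <<'E'
from rig import *
import cv2
for n in("scene","top"):
    f=grab_frame(n)["color"]; c=f[110:330,110:400] if n=="scene" else f[100:290,260:560]
    cv2.imwrite(f"pics/{n}3.png",cv2.convertScaleAbs(cv2.resize(c,None,fx=2.6,fy=2.6),alpha=1.3))
from h import *
p=observe()['position'];d=p[:2]-np.array([.6929,-.1167]);a=.18
print(p,d@[np.cos(a),np.sin(a)],d@[-np.sin(a),np.cos(a)])
E
```

```text
time_s: 5.17
position: [0.4685, -0.1568, 0.2395]
tcp_rot: [-3.141, -0.001, 0.18]
ft_force: [-0.3, -0.6, -0.2]
opening: 0.0003
[ 0.47166952 -0.15721363  0.23963844] -0.22490934936284776 -0.00025228268277269667
```

View pics/scene3.png

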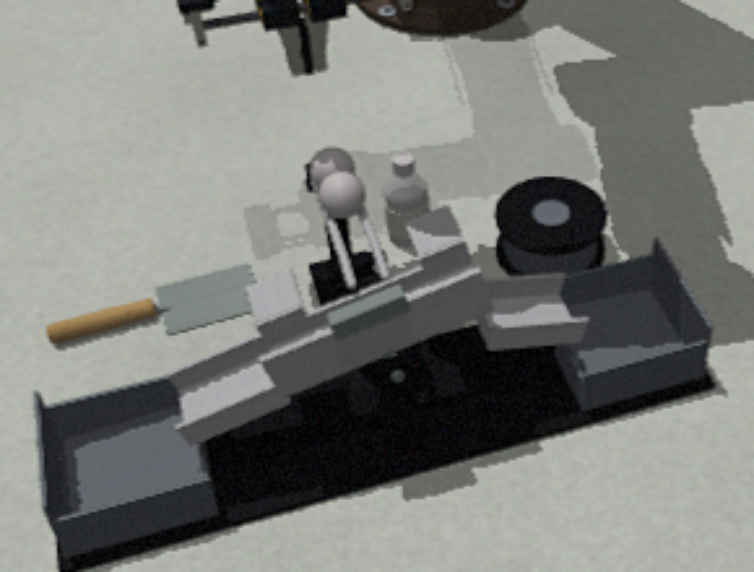

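View pics/top3.png

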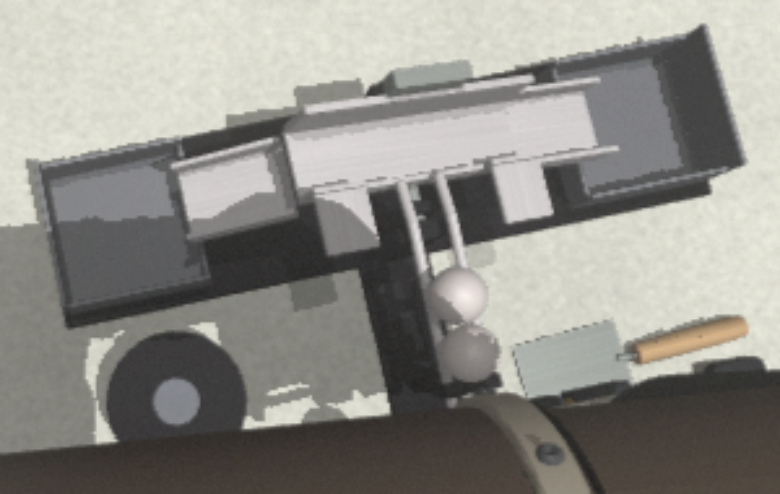

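```bash
python3 -m handwheel '[[255,0,0,1,0,0,0],[255,0,0,2.5,0,0,0],[255,0,0,4,0,0,0],[255,0,0,5.3,0,0,0],[255,0,0,6,0,0,0],[255,0,0,6.35,0,0,0],[255,0,0,6.35,0,0,0],[255,0,0,6.35,0,0,0]]'
python3 - <<'E'
from rig import *
import cv2
for n in("scene","top"):
    f=grab_frame(n)["color"]; c=f[110:330,110:400] if n=="scene" else f[100:290,260:560]
    cv2.imwrite(f"pics/{n}4.png",cv2.convertScaleAbs(cv2.resize(c,None,fx=2.6,fy=2.6),alpha=1.3))
from h import *
p=observe()['position'];d=p[:2]-np.array([.6929,-.1167]);a=.18
print(p,d@[np.cos(a),np.sin(a)],d@[-np.sin(a),np.cos(a)])
E
```

```text
time_s: 5.93
position: [0.4722, -0.1574, 0.1751]
tcp_rot: [3.141, 0.0, 0.18]
ft_force: [-0.2, -0.5, -0.5]
opening: 0.0009
[ 0.47224957 -0.15734928  0.17564505] -0.22436295632271455 -0.0004895884416986111
```

View pics/scene4.png

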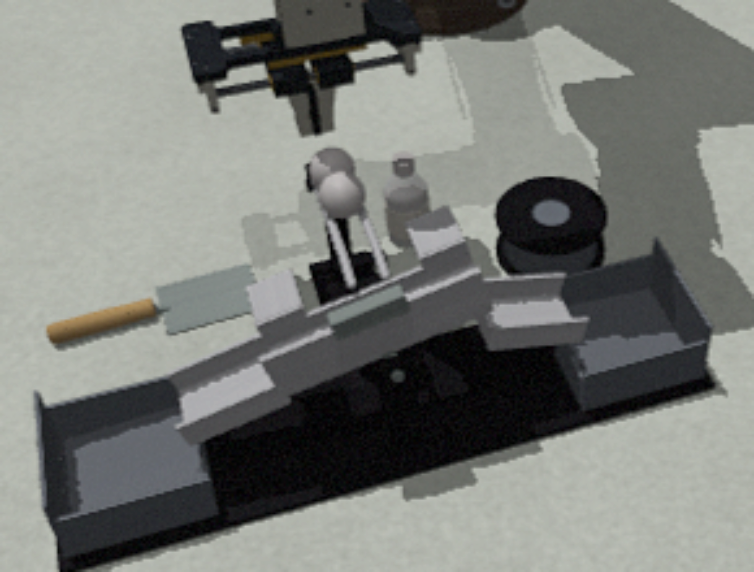

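```bash
python3 -m handwheel '[[255,1,0,0,0,0,0],[255,2,0,0,0,0,0],[255,2.7,0,0,0,0,0],[255,3.1,0,0,0,0,0],[255,3.4,0,0,0,0,0],[255,3.7,0,0,0,0,0],[255,4,0,0,0,0,0],[255,4.3,0,0,0,0,0],[255,4.7,0,-0.05,0,0,0],[255,5.1,0,-0.08,0,0,0],[255,5.5,0,-0.1,0,0,0],[255,5.9,0,-0.12,0,0,0]]'
python3 -m handwheel '[[255,0.4,0,-0.02,0,0,0],[255,0.8,0,-0.05,0,0,0],[255,1.1,0,-0.07,0,0,0],[255,1.1,0,-0.07,0,0,0]]'
python3 - <<'E'
from rig import *
import cv2
for n in("scene","top"):
    f=grab_frame(n)["color"]; c=f[110:330,110:400] if n=="scene" else f[100:290,260:560]
    cv2.imwrite(f"pics/{n}5.png",cv2.convertScaleAbs(cv2.resize(c,None,fx=2.6,fy=2.6),alpha=1.3))
from h import *
p=observe()['position'];d=p[:2]-np.array([.6929,-.1167]);a=.18
print(p,d@[np.cos(a),np.sin(a)],d@[-np.sin(a),np.cos(a)])
E
```

```text
time_s: 7.03
position: [0.5301, -0.1467, 0.1764]
tcp_rot: [3.142, -0.0, 0.18]
ft_force: [-0.4, -0.3, -0.3]
opening: 0.0004
time_s: 7.37
position: [0.5413, -0.1446, 0.1769]
tcp_rot: [3.141, -0.0, 0.18]
ft_force: [-0.6, -0.0, 1.0]
opening: 0.0007
[ 0.540626   -0.14468935  0.17684497] -0.15482473437097302 -0.00027559490120896037
```

View pics/scene5.png

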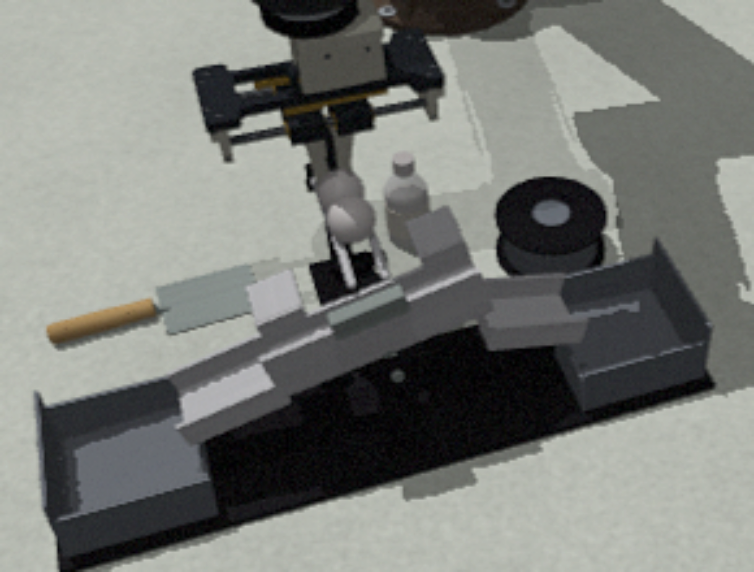

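View pics/top5.png

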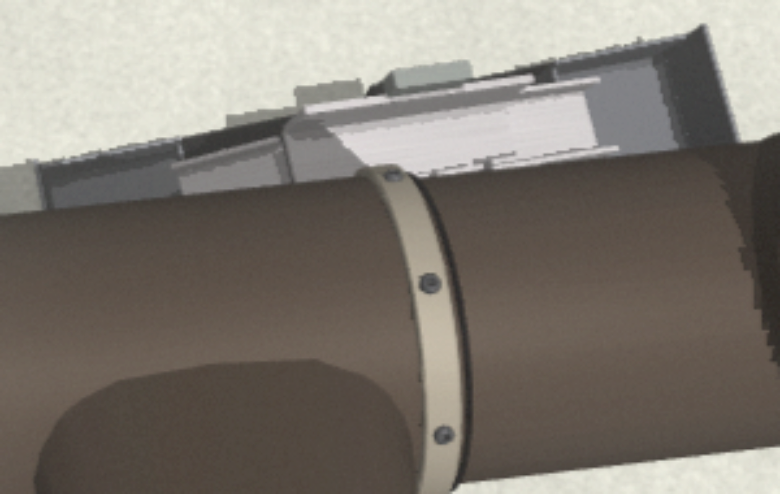

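```bash
python3 -m handwheel '[[255,0.3,0,-0.02,0,0,0],[255,0.7,0,-0.05,0,0,0],[255,1.1,0,-0.1,0,0,0],[255,1.5,0,-0.13,0,0,0],[255,1.9,0,-0.16,0,0,0],[255,2.3,0,-0.2,0,0,0],[255,2.7,0,-0.22,0,0,0],[255,3.1,0,-0.25,0,0,0],[255,3.4,0,-0.25,0,0,0],[255,3.4,0,-0.25,0,0,0],[255,3.4,0,-0.25,0,0,0],[255,3.4,0,-0.25,0,0,0]]'
python3 - <<'E'
from rig import *
import cv2
for n in("scene","top"):
    f=grab_frame(n)["color"]; c=f[110:330,110:400] if n=="scene" else f[100:290,260:560]
    cv2.imwrite(f"pics/{n}6.png",cv2.convertScaleAbs(cv2.resize(c,None,fx=2.6,fy=2.6),alpha=1.3))
E
```

```text
time_s: 8.47
position: [0.5739, -0.1386, 0.1794]
tcp_rot: [-3.142, 0.0, 0.18]
ft_force: [0.3, -0.8, 0.6]
opening: 0.0008
```

View pics/scene6.png

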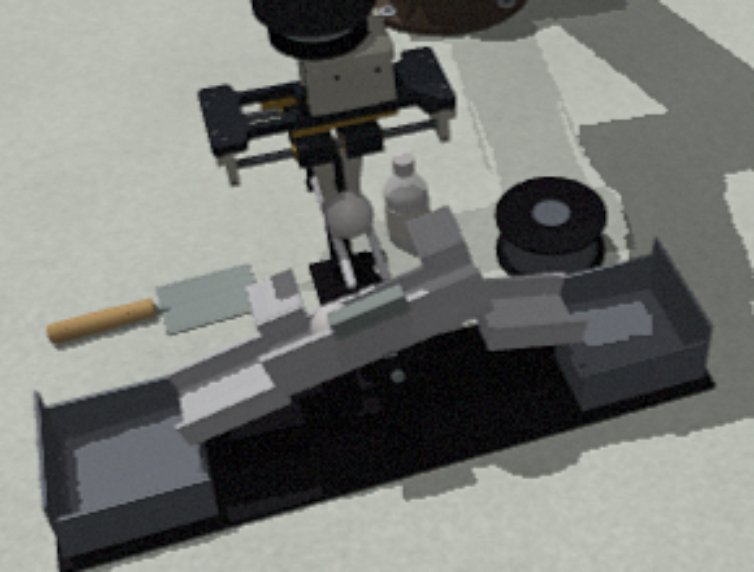

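```bash
python3 -m handwheel '[[255,0,0,0,0,0,0],[255,0,0,0,0,0,0],[255,0,0,0,0,0,0],[255,0,0,0,0,0,0],[255,0,0,0,0,0,0],[255,0,0,0,0,0,0]]'
python3 - <<'E'
from rig import *
import cv2
for n in("scene",):
    f=grab_frame(n)["color"]; c=f[110:330,110:400]
    cv2.imwrite(f"pics/{n}7.png",cv2.convertScaleAbs(cv2.resize(c,None,fx=2.6,fy=2.6),alpha=1.3))
E
```

```text
time_s: 9.07
position: [0.5739, -0.1387, 0.1795]
tcp_rot: [-3.142, 0.0, 0.18]
ft_force: [0.1, 0.4, 0.1]
opening: 0.0002
```

View pics/scene7.png

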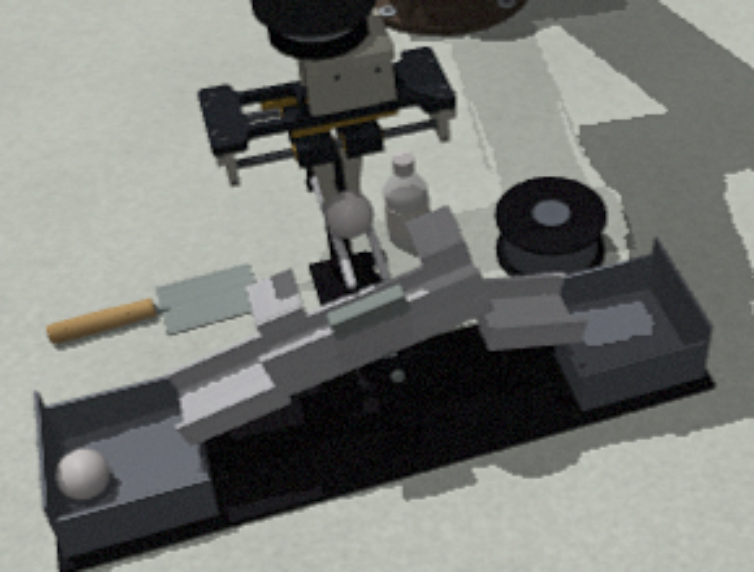

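The front ball lies in the right tray at about (83,474). The rear ball waits against the fingers at (349,215), and the gate is still over. Next I push the rear ball over the hump.

```bash
python3 -m handwheel '[[255,0.4,0,0,0,0,0],[255,0.8,0,-0.02,0,0,0],[255,1.2,0,-0.04,0,0,0],[255,1.6,0,-0.06,0,0,0],[255,2,0,-0.08,0,0,0],[255,2.4,0,-0.1,0,0,0],[255,2.8,0,-0.1,0,0,0],[255,3.2,0,-0.1,0,0,0],[255,3.6,0,-0.1,0,0,0],[255,3.9,0,-0.1,0,0,0],[255,4.1,0,-0.1,0,0,0],[255,4.1,0,-0.1,0,0,0]]'
python3 -m handwheel '[[255,0,0,0,0,0,0],[255,0,0,0,0,0,0],[255,0,0,0,0,0,0],[255,0,0,0,0,0,0],[255,0,0,0,0,0,0],[255,0,0,0,0,0,0]]'
python3 - <<'E'
from rig import *
import cv2
for n in("scene",):
    f=grab_frame(n)["color"]; c=f[110:330,110:400]
    cv2.imwrite(f"pics/{n}8.png",cv2.convertScaleAbs(cv2.resize(c,None,fx=2.6,fy=2.6),alpha=1.3))
E
```

```text
time_s: 10.12
position: [0.6147, -0.1312, 0.1803]
tcp_rot: [3.142, 0.0, 0.18]
ft_force: [-0.0, 0.4, -0.1]
opening: 0.0007
time_s: 10.62
position: [0.6142, -0.1313, 0.1805]
tcp_rot: [3.142, -0.0, 0.18]
ft_force: [0.0, -0.7, -0.1]
opening: 0.0004
```

View pics/scene8.png

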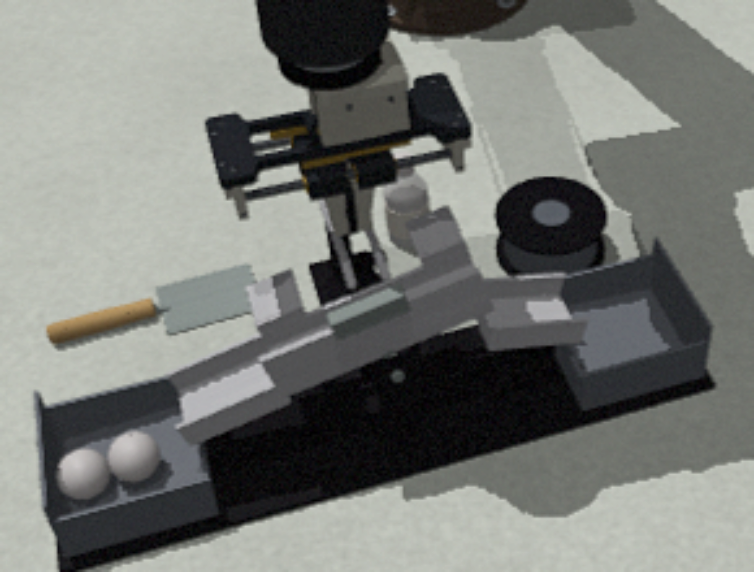

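Both balls are in the right tray, at about (83,474) and (134,457). I'll raise the tool straight up, back it off, and check positions.

```bash
python3 -m handwheel '[[255,0,0,-0.8,0,0,0],[255,0,0,-2.5,0,0,0],[255,0,0,-4.5,0,0,0],[255,0,0,-6.5,0,0,0],[255,-1,0,-8,0,0,0],[255,-3,0,-9,0,0,0],[255,-6,0,-9.5,0,0,0],[255,-9,0,-9.5,0,0,0],[255,-11.5,0,-9.5,0,0,0],[255,-13,0,-9.5,0,0,0],[255,-13,0,-9.5,0,0,0],[255,-13,0,-9.5,0,0,0]]'
python3 -m handwheel '[[255,0,0,0,0,0,0],[255,0,0,0,0,0,0],[255,0,0,0,0,0,0],[255,0,0,0,0,0,0],[255,0,0,0,0,0,0],[255,0,0,0,0,0,0],[255,0,0,0,0,0,0],[255,0,0,0,0,0,0]]'
python3 - <<'E'
from rig import *
import cv2
from h import *
o=np.array([.6929,-.1167]);a=.18;xa=np.array([np.cos(a),np.sin(a)]);ya=np.array([-xa[1],xa[0]])
for n in("scene","top"):
    f=grab_frame(n)["color"]; cv2.imwrite(f"pics/{n}9raw.png",f); c=f[110:330,110:400] if n=="scene" else f[100:290,260:560]
    cv2.imwrite(f"pics/{n}9.png",cv2.convertScaleAbs(cv2.resize(c,None,fx=2.6,fy=2.6),alpha=1.3))
for px in((83,474),(134,457)):
    q=plane('scene',np.array(px)/2.6+[110,110],.035)[:2]-o; print(q@xa,q@ya+.215)
print(observe()['position'])
E
```

```text
time_s: 11.67
position: [0.4862, -0.1548, 0.2768]
tcp_rot: [3.141, -0.002, 0.18]
ft_force: [1.6, 0.1, -0.5]
opening: 0.0003
time_s: 12.33
position: [0.4864, -0.1546, 0.2754]
tcp_rot: [-3.142, 0.0, 0.18]
ft_force: [-0.0, -0.2, -0.2]
opening: 0.0001
0.0035839838957791308 -0.032779776301941455
6.011688318905784e-05 0.006934726975318883
[ 0.48642898 -0.15460356  0.27545516]
```

View pics/scene9.png

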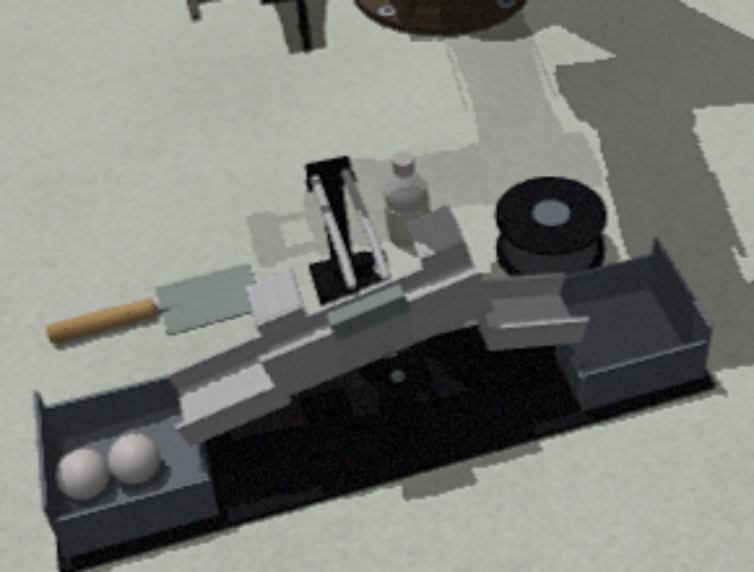

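View pics/top9.png

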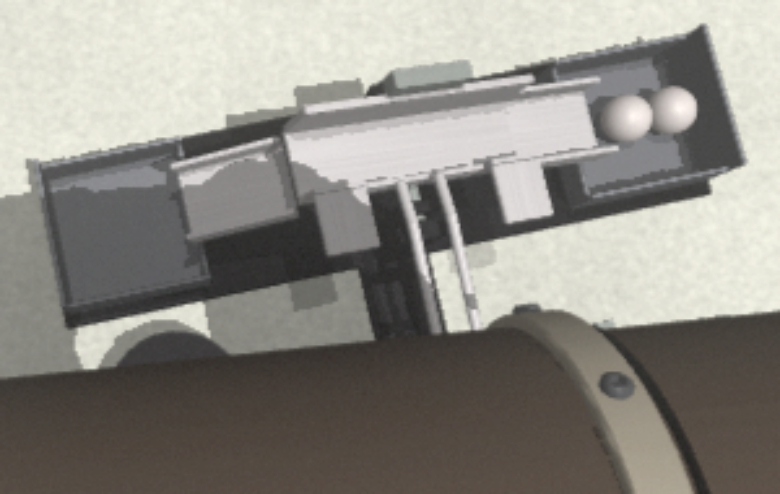

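```bash
python3 -m handwheel '[[255,0,0,0,0,0,0],[255,0,0,0,0,0,0],[255,0,0,0,0,0,0],[255,0,0,0,0,0,0],[255,0,0,0,0,0,0],[255,0,0,0,0,0,0],[255,0,0,0,0,0,0],[255,0,0,0,0,0,0],[255,0,0,0,0,0,0],[255,0,0,0,0,0,0],[255,0,0,0,0,0,0],[255,0,0,0,0,0,0]]'
python3 - <<'E'
from rig import *
import cv2
b=grab_frame("top")["color"];a=cv2.imread("pics/top9raw.png")
s=np=slice; d=cv2.absdiff(a,b)[100:180,480:560].max(2); print("changed px in tray",int((d>25).sum()),int(d.max()))
if (d>25).sum()<15: sign_off(); print("signed off")
E
```

```text
time_s: 13.43
position: [0.4864, -0.1546, 0.2755]
tcp_rot: [3.142, 0.0, 0.18]
ft_force: [0.8, 0.6, -0.3]
opening: 0.0003
changed px in tray 0 6
the job is handed in; nothing more can be done
signed off
```

I changed the gate over and fed both balls into the right tray, then handed the job in about 13.5 s into the 51 s allowed.

- **Gate:** It started with its right end up. I measured the right pad at about 154 mm and the left at about 125 mm. I pressed the right pad down with the closed fingertips while both balls still waited on the lane. The gate rocked over, and the pictures show it staying there through the last one.
- **Balls:** I pushed the pair slowly from behind. The front ball went over the hump and into the right tray first, then the rear ball followed. The balls lie about 33 mm and 7 mm from the tray's middle, well inside the 75 mm limit.
- **Last checks:** Two pictures about 1 s apart showed no change in the tray, so the balls were at rest. The arm stood clear at tool height 0.275 m.
- **Bystanders:** In the scene view the spool, scraper and glue bottle look unmoved, judged by eye only.
- **Limits:** No check failed. I did not measure the gate's final angle as a number; I judged it by the trough lining up with the right chute.

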